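# Feed the chip box into the sample keeper

### The job

Put the small clear chip box away in the sample keeper: set it flat in the open loading bay, square against the back fence, then press the red plunger all the way down to its stop so that the pusher drives the box through the orange sprung flap. Let the plunger come right up again; the box must end flat inside with the flap shut behind it. Leave the other things on the desk where they are.

Things in the scene. Friction and masses are not known exactly. Their poses are not given: they have to be found in the camera images.
- chip_box_centre (a point): Centre (half-way up) of the small clear, loose chip box with closed lid: 48 (x) by 52 (y) by 19 mm high, about 30 g, flat on the desk. Starts left or right in front of the keeper, turned up to 0.4 rad; the probe box is on the other side. Grasp it across either width or slide it; any way round (also a quarter turn) fits the bay.
- keeper: Plunger-fed sample keeper, fixed, grey and white, 320 mm long (its y). Origin on the desk at the centre of the open loading bay; x points away from the robot to the back fence, y left along its length. Left of the bay: grey loader housing, y = +45 to +163 mm, 54 mm high. Right: white keeper, y = -35 to -160 mm, clear roof 47 mm high. Both span x = -40 to +37 mm.
- bay (a point): Centre of the loading bay, on the desk (same as the keeper's origin, axes as the keeper's). Its floor is the bare desk; open above and towards -x. It runs from y = -35 mm (keeper front) to y = +35 mm (face of the resting pusher). Back fence: plain wall 36 mm high with its face at x = +27 mm; a box touching it has its centre at x = +1 to +3 mm.
- keeper_mouth (a point): Middle of the lower edge of the keeper's mouth, on the desk (keeper frame x -4, y -35 mm). The mouth is 62 mm wide (x -35 to +27 mm, so flush with the fence) and 33 mm high; the space inside has the same width, bare desk as floor, and ends at y = -155 mm.
- plunger_top (a point): Centre of the flat top of the red plunger head (round, 34 mm across), 115 mm above the desk when up and 75 mm when at its stop; at x = 0, y = +100 mm in the keeper's frame. Moves straight down with the plunger.
- plunger (a joint): Downward stroke of the plunger, 0 up to 0.040 m at its hard stop. A spring pushes it up: about 3 N at the top and 9 N at the stop, a little more while the flap opens. It moves the pusher 2.7 times as far. Released, it rises by itself.
- pusher (a joint): Travel of the pusher, a flat aluminium bar 24 mm wide and 13 mm high in the middle of the bay, towards the keeper (-y of the keeper): 0 at rest, 0.108 m at the plunger's stop. It then stands 38 mm inside the mouth; short of the full stroke the flap stays propped on the box.
- flap (a joint): Angle of the orange flap that hangs inside the keeper's mouth from a hinge at its top: 0 shut, up to 1.5 rad swung inwards; a light spring shuts it. A notch lets the pusher bar pass.
- probe_box: Loose orange and black box, 68 x 68 x 20 mm, a bystander; origin at the centre of its underside.
- vial: Loose brown glass vial with black cap, 22 mm across, 49 mm high, a bystander; origin at the centre of its underside.
- loupe: Loose black eye loupe, 35 mm across, 34 mm high, a bystander; origin at the centre of its underside.
Mind the look-alikes: they are no part of the job. What is meant by the part that bears chip_box_centre is not blue, green or yellow, and is the smaller of those in its own colour.

How it is judged:
By the outcome, as a careful person would: the job done as asked, in the order asked, and still so for the second after the job is handed in, with the robot touching nothing.
It also fails if it takes over 56 s, if anything falls off the work surface, if the arm or the gripper's body presses on something with over 40 N, if the wrist force passes 120 N, or if a joint passes its speed limit or range.

### The arm

A 6-joint arm with a two-finger parallel gripper is mounted at the origin on a cart in front of the work surface, level with it; the furniture and walls round the work are solid. World frame = base frame: x ahead of the robot, y to its left, z up, the work surface at z = 0. Lengths are in m, angles in rad, forces in N, time in s.
With the tool pointing down it reaches from about 0.25 to 0.775 m from the base axis. Payload 4 kg.
Tool frame: the origin (TCP) lies midway between the tips of the shut fingers; the grasp point (between the pads) lies bot.tcp_to_grasp behind it (bot.tcp_to_grasp is the distance from the TCP to the grasp point, in m); x points along the fingers, z is the direction in which the jaws open and shut, and the axes are right-handed (so a half turn about x gives the same grasp; the last joint's range is limited). The gripper opens to 85 mm and grips with 20 to 120 N. Pads are 22 mm wide; open, the fingers measure 114 mm over their backs; the gripper's body (76 mm by 85 mm) begins 54 mm behind the grasp point. The pads swing forward as they close: fully open they stand 13 mm farther back than shut.
Start: joints at [-1.275, 0.087, 1.371, -0, 1.684, -0.103], TCP at [0.214, -0.507, 0.231] pointing down, gripper open.
Joint ranges: [-3.1, 3.1], [-0.76, 2.03], [0.27, 2.55], [-1.08, 4.22], [0.17, 2.65], [-2.57, 2.57]. Speed limits (rad/s): [2.79, 2.79, 3.14, 3.14, 3.14, 3.14].

### API

Orientations are given as a unit quaternion [w, x, y, z].
In Python, from bench import status, imaging, bot gives the robot as it stands.
- The arm moves only by the tool step_arm, never from a script. Its argument "series" is a list of rows, each a list of 2 entries, a list of its own where there are three numbers: the shift along the tool's x, y, z in cm, then the turn about the tool's x in rad. A call has 1 to 5 rows; each row is the pose to reach, as a shift and turn from the pose measured when the call began, along the tool's axes at that moment; what a row does not reach only later rows make up. A row lasts 1/10 s, in which the tool goes at most 50 mm and 8.59 degrees, less where a joint would pass 70% of its speed; a pose out of reach is approached as far as the arm can. A call with a gripper value outside its range is refused whole. "gripper" is the closure, from -1 (fully open) to 1 (shut), so that 0 is half open, set as the call begins (left out, the last holds). The fingers move at their own pace and stop on an object; "grip_force" is the grip in N (left out, the last holds). Time passes only in rows, so rows that repeat a pose let the fingers close. It gives the time, the measured TCP pose, the force and the opening at its end, in the units of the state.
- status.get_state(): the state, without advancing time (a new reading comes with each control period).
- imaging.snapshot(name): name is "side" or "top"; returns a dict with "color" (420x560x3 uint8, red, green, blue), "fx", "fy", "cx", "cy" (pixels), "camera_from_world" (4x4, takes a point from world to camera coordinates). Camera axes: x right, y down, z forward; pixel columns grow to the right and rows downward; lengths in m; the calibration is good to about 2 mm. A picture is of the moment at which its call begins. There is no depth.
- bot.close_job(): hands the job in, once; it reports no verdict.
The state is a dict: "time_s": time; "qpos": joint angles; "joint_vel": joint speeds; "joint_torque": joint torques, N m; "tcp_pos": TCP position; "orientation": TCP orientation; "ft_force": force on the tool from outside, world axes, zero at the start; "torque": the same for the moment, N m; "finger_gap": finger opening in m.
Only numpy, scipy, OpenCV 4.12 (cv2) and the standard library are available. Lean on these libraries where they do the work, as an engineer would, in place of code of your own. Each camera call takes 0.05 s, during which the arm holds its last target.

## Working session

There is one attempt and no reset: what is moved stays moved. The work goes in short steps, Python scripts to look and compute and a tool call to move; the robot and the scene stay as the last step left them, time stands still between calls to the robot, and variables do not carry over. Pictures are saved under pics/ and viewed, and the job is handed in when it is done.

Besides the shell and the picture viewer there is one more tool, called after "Request:" by a JSON object that holds its "api" and its "payload". step_arm: Moves the arm, as the interface text tells. Its arguments: {"type":"object","properties":{"series":{"type":"array","items":{"type":"array"}},"gripper":{"type":"number"},"grip_force":{"type":"number"}},"required":["series"]}

```bash
mkdir -p pics; ls
cat > h.py <<'E'
import numpy as np, cv2, json
from bench import status, imaging, bot
def snap(n,f):
    s=imaging.snapshot(n); cv2.imwrite('pics/'+f+'.png',s['color'][:,:,::-1]); np.savez('pics/'+f+'.npz',**{k:np.array(v) for k,v in s.items()}); return s
def load(f): return dict(np.load('pics/'+f+'.npz'))
def px2w(s,u,v,z):
    M=np.array(s['camera_from_world']);R=M[:3,:3];t=M[:3,3]
    d=R.T@np.array([(u-s['cx'])/s['fx'],(v-s['cy'])/s['fy'],1.]);o=-R.T@t
    return o+d*(z-o[2])/d[2]
def w2px(s,p):
    M=np.array(s['camera_from_world']);c=M[:3,:3]@np.array(p)+M[:3,3]
    return np.array([s['fx']*c[0]/c[2]+s['cx'],s['fy']*c[1]/c[2]+s['cy']])
def crop(f,u0,v0,u1,v1,k,out):
    im=cv2.imread('pics/'+f+'.png')[v0:v1,u0:u1]; cv2.imwrite('pics/'+out+'.png',cv2.resize(im,None,fx=k,fy=k,interpolation=cv2.INTER_CUBIC))
E
python3 - <<'E'
from h import *
for n in('top','side'):
    s=snap(n,n+'0'); print(n,s['fx'],s['cx'],s['cy']); M=s['camera_from_world'];print(np.round(M,3).tolist(), -M[:3,:3].T@M[:3,3])
print(status.get_state(),bot.tcp_to_grasp)
E
```

```text
pics
top 386.3655941997871 280.1216581528311 209.04589302222888
[[-0.014, -1.0, 0.014, -0.027], [-0.988, 0.011, -0.156, 0.56], [0.156, -0.016, -0.988, 1.074], [0.0, 0.0, 0.0, 1.0]] [ 0.38506423 -0.01617224  1.14895391]
side 418.60882483182985 276.2556011874359 217.82628263309343
[[-0.634, -0.773, 0.008, 0.345], [-0.465, 0.373, -0.803, 0.328], [0.618, -0.513, -0.596, 0.758], [0.0, 0.0, 0.0, 1.0]] [-0.09805051  0.53344141  0.71202949]
{'time_s': 0.1, 'qpos': array([-1.27511543e+00,  8.78900228e-02,  1.37214110e+00, -8.65752721e-06,
        1.68363583e+00, -1.03079032e-01]), 'joint_vel': array([ 1.46067936e-03, -1.79667778e-03, -5.32968266e-03, -1.17776669e-03,
       -5.15329136e-05,  8.66083786e-04]), 'joint_torque': array([ 2.32999511e-03, -3.53014076e+01, -3.14219463e+01, -1.30013686e-04,
        7.98506720e-03, -4.06265144e-06]), 'tcp_pos': array([ 0.21341747, -0.506394  ,  0.23023206]), 'orientation': array([ 0.58855712,  0.39152801,  0.58969306, -0.39060009]), 'ft_force': array([-0.59565339, -0.09049601, -0.31747034]), 'torque': array([0.04514735, 0.02016543, 0.01169986]), 'finger_gap': 0.08511339079116102} 0.0187
```

View pics/top0.png

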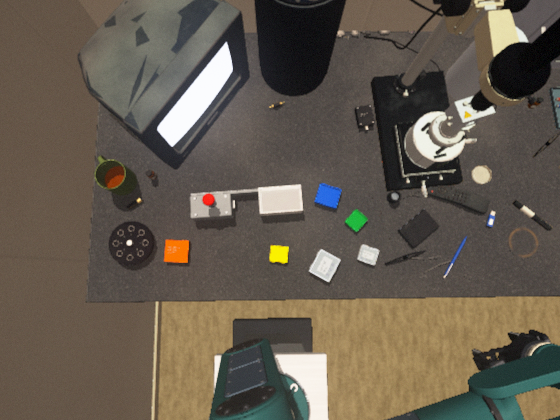

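View pics/side0.png

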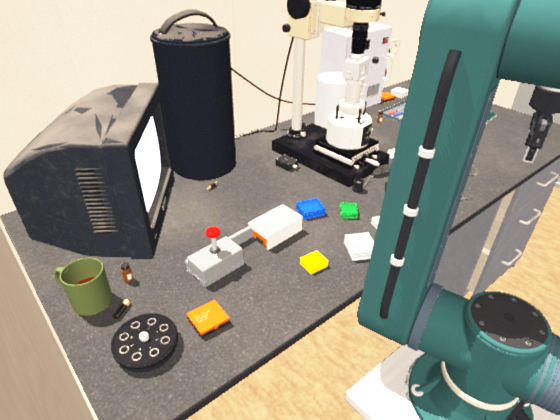

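Candidates in the top view: blue (328,196), green (356,221), yellow (279,254), clear (324,266), clear (368,255). By the description I want the smaller clear one, at (368,255). I'll check it in a crop.

Run:
```python
from h import *
crop('top0',300,230,400,290,8,'c1'); crop('top0',180,175,320,275,5,'c2')
```

```text
(no output)
```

View pics/c1.png

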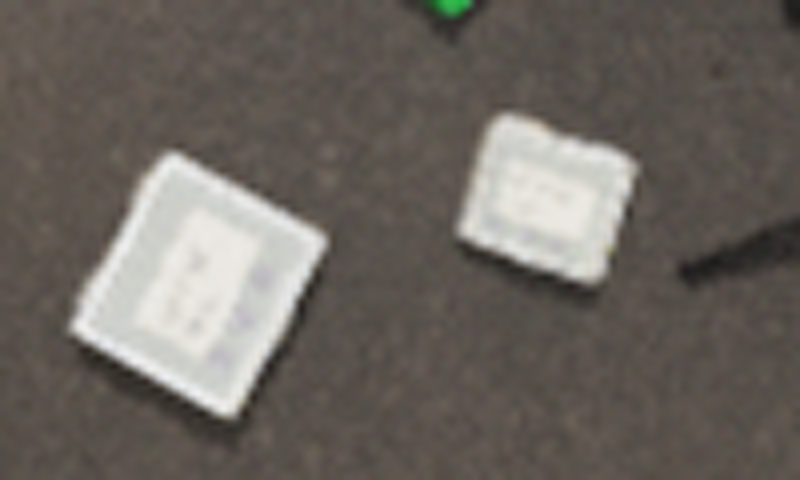

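View pics/c2.png

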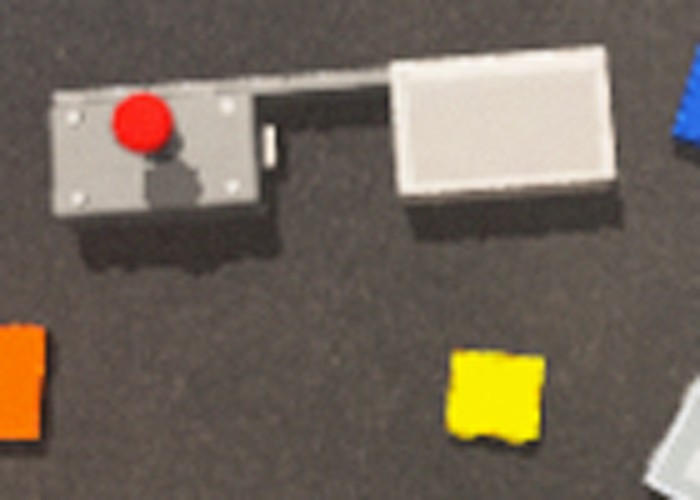

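Run:
```python
from h import *
s=load('top0')
b=np.array([px2w(s,300+u/8,230+v/8,.019) for u,v in[(500,112),(636,160),(598,285),(460,235)]]);print('small',b.round(4),b.mean(0))
e=np.roll(b,-1,0)-b;print(np.linalg.norm(e,axis=1),np.degrees(np.arctan2(e[:,1],e[:,0])))
b=np.array([px2w(s,300+u/8,230+v/8,.019) for u,v in[(170,150),(328,238),(235,418),(72,328)]]);e=np.roll(b,-1,0)-b;print('big',np.linalg.norm(e,axis=1),b.mean(0))
C=[];K=[]
for (u,v),z,k in [((52,92),.054,(37,163)),((55,215),.054,(-40,163)),((258,200),.054,(-40,45)),((390,62),.047,(37,-35)),((605,47),.047,(37,-160)),((615,180),.047,(-40,-160)),((400,193),.047,(-40,-35)),((143,123),.115,(0,100))]:
    C.append(px2w(s,180+u/5,175+v/5,z)[:2]);K.append(np.array(k)/1000)
C=np.array(C);K=np.array(K)
kc=K.mean(0);cc=C.mean(0);H=(K-kc).T@(C-cc);U,S,V=np.linalg.svd(H);R=V.T@np.diag([1,np.sign(np.linalg.det(V.T@U.T))])@U.T
t=cc-R@kc;print('bay',t,'yaw',np.degrees(np.arctan2(R[1,0],R[0,0])));print(((C-(K@R.T+t))*1000).round(1))
```

```text
small [[ 0.457  -0.2741  0.019 ]
 [ 0.4389 -0.3231  0.019 ]
 [ 0.3939 -0.3068  0.019 ]
 [ 0.4126 -0.2574  0.019 ]] [ 0.42558219 -0.29033304  0.019     ]
[0.05225662 0.04782893 0.05282744 0.04747099] [-110.29979057  160.09980773   69.31261457  -20.58467863]
big [0.06526004 0.0732632  0.06656646 0.07378813] [ 0.39656358 -0.16260289  0.019     ]
bay [0.58343911 0.06143564] yaw 3.7230652933318416
[[-3.4 -2.6]
 [ 2.  -0.9]
 [ 1.6  1.4]
 [ 0.9  0.8]
 [ 0.3  0.1]
 [-1.4  1. ]
 [ 0.5  0.4]
 [-0.6 -0.3]]
```

The box at (368,255) measures 52×48 mm and the other clear one 66×74 mm, so (368,255) is the target. Next I'll write a helper that turns targets into tool-axis moves.

```bash
cat >> h.py <<'E'
from scipy.spatial.transform import Rotation as Ro
BAY=np.array([.5834,.0614]);KY=np.radians(3.7)
def k2w(x,y):
    c,s_=np.cos(KY),np.sin(KY); return BAY+np.array([c*x-s_*y,s_*x+c*y])
def plan(xy,z,zdir=None):
    st=status.get_state();q=st['orientation'];R=Ro.from_quat([q[1],q[2],q[3],q[0]]).as_matrix()
    p=np.array([*xy,z]);d=(R.T@(p-st['tcp_pos']))*100
    a=None
    if zdir is not None:
        v=R.T@np.array([np.cos(zdir),np.sin(zdir),0]); a=np.arctan2(-v[1],v[2])
        a=(a+np.pi/2)%np.pi-np.pi/2
    print('t',round(st['time_s'],2),'tcp',st['tcp_pos'].round(4),'xaxis',R[:,0].round(3),'jaw dir deg',np.degrees(np.arctan2(R[1,2],R[0,2])).round(1),'q6',st['qpos'][5].round(2),'q1',st['qpos'][0].round(2),'gap',round(st['finger_gap'],4),'F',st['ft_force'].round(1))
    print('  shift cm',d.round(2),'turn',a if a is None else round(a,3),'dist cm',np.linalg.norm(d).round(1))
E
python3 - <<'E'
from h import *
plan((.4256,-.2903),.12,np.radians(-20.3))
print(k2w(-.025,0),k2w(0,.1))
E
```

```text
t 0.1 tcp [ 0.2134 -0.5064  0.2302] xaxis [-0.001  0.002 -1.   ] jaw dir deg -67.2 q6 -0.1 q1 -1.28 gap 0.0851 F [-0.6 -0.1 -0.3]
  shift cm [ 11.05  27.94 -11.65] turn -0.818 dist cm 32.2
[0.55845211 0.05978669] [0.57694677 0.16119156]
```

Request:
{"api": "step_arm", "payload": {"series": [[[2,5,-2.1],-0.14],[[4,10,-4.2],-0.28],[[6,15,-6.3],-0.42],[[8,20,-8.4],-0.56],[[10,24,-10],-0.7]], "gripper": -0.55}}

```text
time_s: 0.6
tcp_pos: [0.3776, -0.3383, 0.1411]
orientation: [0.688, 0.164, 0.688, -0.163]
ft_force: [0.1, -1.1, 1.0]
finger_gap: 0.066
```

Run:
```python
from h import *
plan((.4256,-.2903),.06,np.radians(-20.3))
```

```text
t 0.6 tcp [ 0.3776 -0.3383  0.1411] xaxis [-0.     0.002 -1.   ] jaw dir deg -26.7 q6 -0.38 q1 -0.84 gap 0.066 F [ 0.1 -1.1  1. ]
  shift cm [8.12 6.44 2.13] turn -0.112 dist cm 10.6
```

Request:
{"api": "step_arm", "payload": {"series": [[[1,4,1.5],-0.11],[[3,6.4,2.1],-0.11],[[6,6.4,2.1],-0.11],[[8,6.4,2.1],-0.11],[[8,6.4,2.1],-0.11]]}}

```text
time_s: 1.1
tcp_pos: [0.4229, -0.288, 0.0571]
orientation: [0.693, 0.127, 0.699, -0.123]
ft_force: [0.2, 0.5, -1.0]
finger_gap: 0.0662
```

Run:
```python
from h import *
plan((.4256,-.2903),.003,np.radians(-20.3))
snap('top','top1');crop('top1',300,200,440,290,5,'c3');snap('side','side1')
```

```text
t 1.1 tcp [ 0.4229 -0.288   0.0571] xaxis [-0.007  0.008 -1.   ] jaw dir deg -20.4 q6 -0.35 q1 -0.71 gap 0.0662 F [ 0.2  0.5 -1. ]
  shift cm [ 5.4  -0.15  0.39] turn -0.001 dist cm 5.4
```

View pics/side1.png

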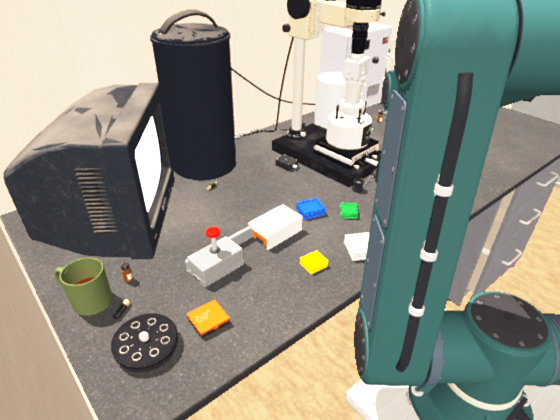

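View pics/c3.png

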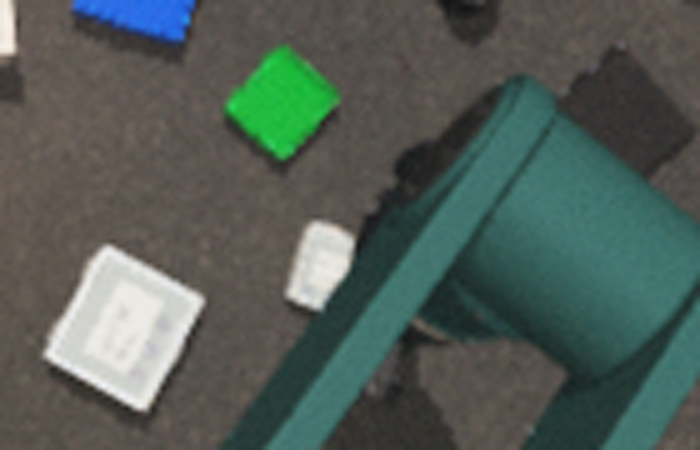

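The side view is hidden by the arm. The top view still shows the box, partly covered, at about (364,254), and it hasn't moved. Going down.

Request:
{"api": "step_arm", "payload": {"series": [[[1.5,-0.1,0.4],0],[[3,-0.1,0.4],0],[[4.5,-0.1,0.4],0],[[5.3,-0.1,0.4],0],[[5.3,-0.1,0.4],0]]}}

```text
time_s: 1.7
tcp_pos: [0.4277, -0.2923, 0.007]
orientation: [0.695, 0.127, 0.697, -0.124]
ft_force: [-0.1, 0.3, 0.6]
finger_gap: 0.0661
```

Run:
```python
from h import *
plan((.4256,-.2903),.003,np.radians(-20.3))
```

```text
t 1.7 tcp [ 0.4277 -0.2923  0.007 ] xaxis [-0.003  0.004 -1.   ] jaw dir deg -20.5 q6 -0.35 q1 -0.71 gap 0.0661 F [-0.1  0.3  0.6]
  shift cm [ 0.4   0.12 -0.27] turn -0.003 dist cm 0.5
```

Request:
{"api": "step_arm", "payload": {"series": [[[0.4,0.1,-0.2],0],[[0.4,0.1,-0.2],0],[[0.4,0.1,-0.2],0]]}}

```text
time_s: 2.0
tcp_pos: [0.4264, -0.291, 0.0035]
orientation: [0.695, 0.127, 0.697, -0.125]
ft_force: [0.4, 0.1, 0.2]
finger_gap: 0.0663
```

Request:
{"api": "step_arm", "payload": {"series": [[[0,0,0],0],[[0,0,0],0],[[0,0,0],0],[[0,0,0],0],[[0,0,0],0]], "gripper": 1, "grip_force": 25}}

```text
time_s: 2.5
tcp_pos: [0.427, -0.2914, 0.0042]
orientation: [0.696, 0.126, 0.696, -0.125]
ft_force: [-0.3, 0.4, 4.9]
finger_gap: 0.0456
```

Request:
{"api": "step_arm", "payload": {"series": [[[-0.5,0,0],0],[[-2,0,0],0],[[-4,0,0],0],[[-6,0,0],0],[[-6,0,0],0]]}}

```text
time_s: 3.0
tcp_pos: [0.4285, -0.2928, 0.0671]
orientation: [0.697, 0.125, 0.694, -0.126]
ft_force: [-0.1, -1.2, -0.9]
finger_gap: 0.0457
```

Run:
```python
from h import *
plan(k2w(-.025,0),.1,KY)
snap('top','top2');crop('top2',300,200,440,290,5,'c4')
s=load('top2')
```

```text
t 3.0 tcp [ 0.4285 -0.2928  0.0671] xaxis [ 0.004 -0.002 -1.   ] jaw dir deg -20.5 q6 -0.35 q1 -0.71 gap 0.0457 F [-0.1 -1.2 -0.9]
  shift cm [-3.3  37.58 -0.14] turn -0.422 dist cm 37.7
```

View pics/c4.png

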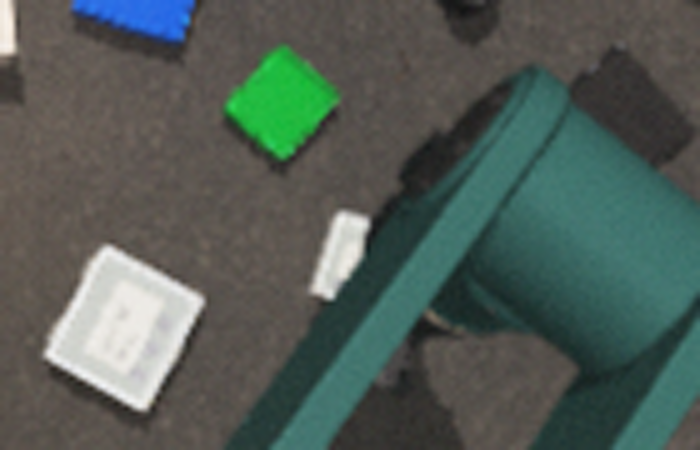

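The box is lifted, with its edge visible at about (368,250). Now I'll carry it over the bay at z of about 0.13.

Request:
{"api": "step_arm", "payload": {"series": [[[-3,4,0],-0.07],[[-6.3,8,0],-0.14],[[-6.3,13,0],-0.22],[[-6.3,18,0],-0.3],[[-6.3,23,0],-0.38]]}}

```text
time_s: 3.55
tcp_pos: [0.5069, -0.0763, 0.127]
orientation: [0.707, -0.009, 0.707, 0.009]
ft_force: [0.3, -0.3, -0.4]
finger_gap: 0.0455
```

Run:
```python
from h import *
plan(k2w(-.03,0),.12,KY)
```

```text
t 3.55 tcp [ 0.5069 -0.0763  0.127 ] xaxis [-0.     0.001 -1.   ] jaw dir deg 1.5 q6 -0.29 q1 -0.26 gap 0.0455 F [ 0.3 -0.3 -0.4]
  shift cm [ 0.71 13.45  5.  ] turn -0.039 dist cm 14.4
```

Request:
{"api": "step_arm", "payload": {"series": [[[0,4.5,1.7],-0.04],[[0,9,3.4],-0.04],[[0,13.4,5],-0.04],[[0,13.4,5],-0.04],[[0,13.4,5],-0.04]]}}

```text
time_s: 4.05
tcp_pos: [0.5525, 0.0598, 0.125]
orientation: [0.705, -0.024, 0.708, 0.024]
ft_force: [-0.8, -1.2, -0.5]
finger_gap: 0.0453
```

Run:
```python
from h import *
plan(k2w(-.03,0),.06,KY)
snap('top','top3');crop('top3',180,150,320,250,5,'c5');snap('side','side3');crop('side3',160,170,340,300,4,'c6')
```

```text
t 4.05 tcp [0.5525 0.0598 0.125 ] xaxis [-0.004  0.    -1.   ] jaw dir deg 3.9 q6 -0.06 q1 0.01 gap 0.0453 F [-0.8 -1.2 -0.5]
  shift cm [ 6.5  -0.04  0.12] turn 0.004 dist cm 6.5
```

View pics/c5.png

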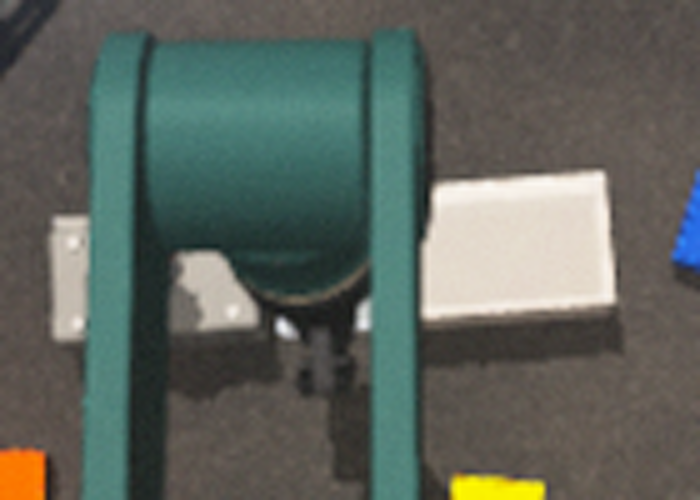

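View pics/c6.png

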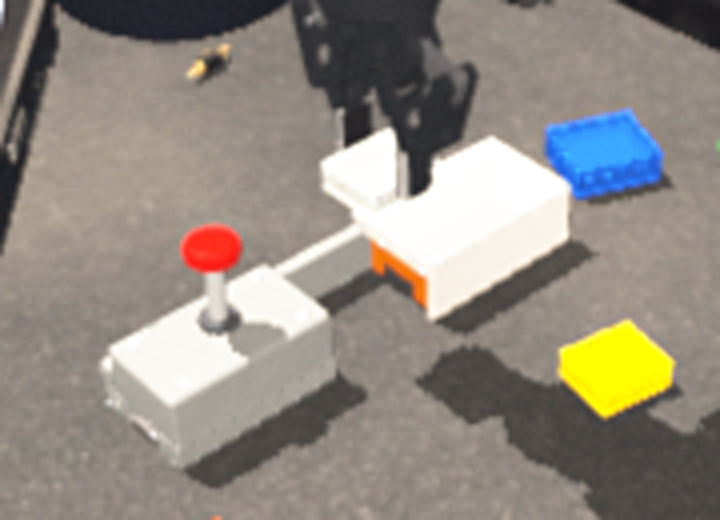

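The box is held level over the bay: it is at about (252,213) in the side view, and the flap shows orange in the mouth. Now I'll lower it.

Request:
{"api": "step_arm", "payload": {"series": [[[3,0,0.1],0],[[6,0,0.1],0],[[8,0,0.1],0],[[9.5,0,0.1],0],[[9.5,0,0.1],0]]}}

```text
time_s: 4.65
tcp_pos: [0.5511, 0.0567, 0.028]
orientation: [0.704, -0.022, 0.71, 0.022]
ft_force: [-0.7, -0.4, -0.8]
finger_gap: 0.0454
```

Run:
```python
from h import *
plan(k2w(-.03,0),.004,KY)
snap('side','side4');crop('side4',160,170,340,300,4,'c7')
```

```text
t 4.65 tcp [0.5511 0.0567 0.028 ] xaxis [-0.009 -0.    -1.   ] jaw dir deg 3.6 q6 -0.06 q1 0.0 gap 0.0454 F [-0.7 -0.4 -0.8]
  shift cm [2.4  0.26 0.28] turn -0.002 dist cm 2.4
```

View pics/c7.png

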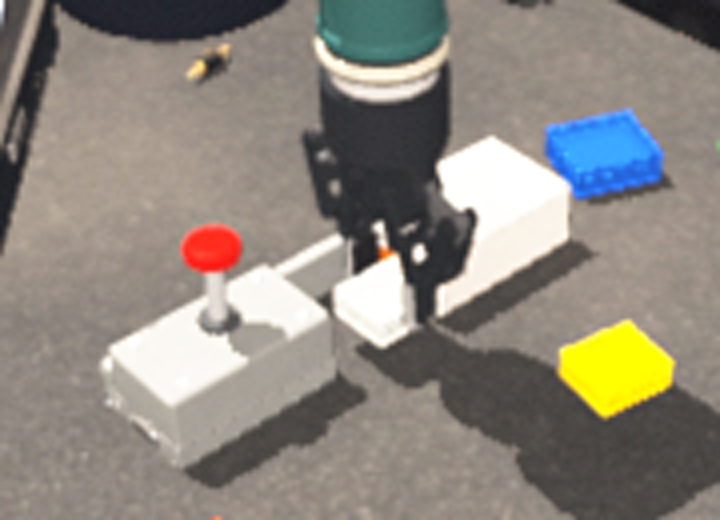

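Request:
{"api": "step_arm", "payload": {"series": [[[0.8,0.2,0.2],0],[[1.6,0.25,0.2],0],[[2.3,0.25,0.2],0],[[2.3,0.25,0.2],0],[[2.3,0.25,0.2],0]]}}

```text
time_s: 5.2
tcp_pos: [0.5541, 0.0597, 0.0066]
orientation: [0.705, -0.022, 0.709, 0.022]
ft_force: [0.7, 0.3, -0.9]
finger_gap: 0.0453
```

Request:
{"api": "step_arm", "payload": {"series": [[[0.15,0,0],0],[[0.25,0,0],0],[[0.25,0,0],0]]}}

```text
time_s: 5.5
tcp_pos: [0.5543, 0.0598, 0.0044]
orientation: [0.705, -0.022, 0.709, 0.022]
ft_force: [0.2, 0.1, -1.1]
finger_gap: 0.0452
```

Request:
{"api": "step_arm", "payload": {"series": [[[0,0,0],0],[[0,0,0],0],[[0,0,0],0],[[0,0,0],0],[[0,0,0],0]], "gripper": -0.4}}

```text
time_s: 6.0
tcp_pos: [0.5543, 0.0597, 0.0044]
orientation: [0.705, -0.022, 0.709, 0.022]
ft_force: [-0.0, -0.4, 0.2]
finger_gap: 0.06
```

Request:
{"api": "step_arm", "payload": {"series": [[[-2,0,0],0],[[-5,0,0],0],[[-8,0,0],0],[[-10,0,-2],0],[[-10,0,-4],0]]}}

```text
time_s: 6.5
tcp_pos: [0.5173, 0.0572, 0.1089]
orientation: [0.708, -0.022, 0.706, 0.022]
ft_force: [0.4, 0.3, 0.0]
finger_gap: 0.0597
```

Run:
```python
from h import *
plan(k2w(-.11,0),.1,KY+np.pi/2)
snap('side','side5');crop('side5',160,170,340,300,4,'c8')
snap('top','top5');crop('top5',180,150,320,250,5,'c9')
```

```text
t 6.5 tcp [0.5173 0.0572 0.1089] xaxis [ 0.003 -0.    -1.   ] jaw dir deg 3.6 q6 -0.06 q1 0.0 gap 0.0597 F [0.4 0.3 0. ]
  shift cm [ 0.88 -0.01 -4.38] turn 1.57 dist cm 4.5
```

View pics/c8.png

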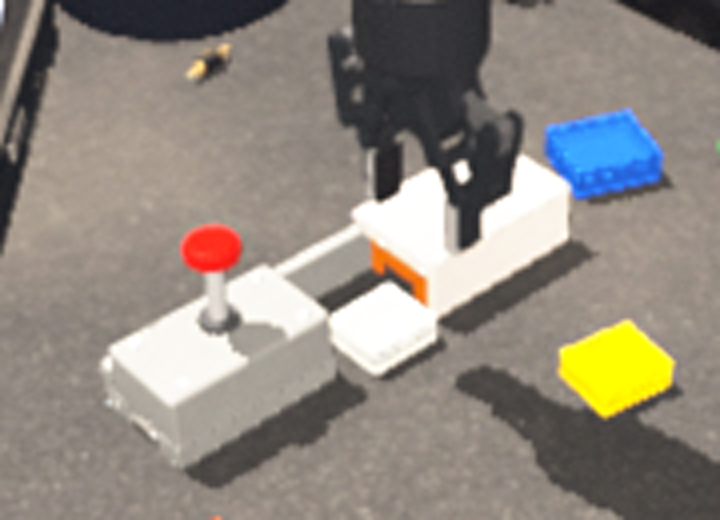

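View pics/c9.png

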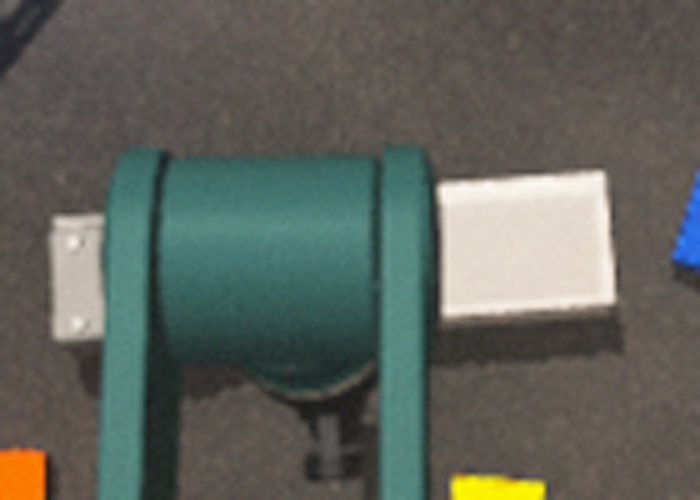

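The box is flat at the bay entrance, at about (256,251) in the side view. Measuring it there.

Run:
```python
from h import *
s=load('side5')
c,sn=np.cos(KY),np.sin(KY);R=np.array([[c,sn],[-sn,c]])
def kk(p): return (R@(np.array(p)[:2]-BAY)*1000).round(1)
b=[px2w(s,160+u/4,170+v/4,.019) for u,v in[(330,321),(388,284),(437,314),(378,357)]]
print([kk(x) for x in b],kk(np.mean(b,0)))
for (u,v),z,k in[((180,404),.054,'house -40,163?'),((110,357),.054,'h'),((334,318),.054,'-40,45'),((265,266),.054,'37,45'),((430,263),.047,'-40,-35'),((354,213),.047,'37,-35'),((492,138),.047,'37,-160'),((570,183),.047,'-40,-160'),((211,247),.115,'0,100')]:
    print(k,kk(px2w(s,160+u/4,170+v/4,z)))
```

```text
[array([-13. ,  29.2]), array([-10.1, -21.5]), array([-53.4, -24.9]), array([-58.8,  28.8])] [-33.8   2.9]
house -40,163? [-43.1 160.9]
h [ 16.5 168. ]
-40,45 [-44.6  50.3]
37,45 [22.4 50.5]
-40,-35 [-38.2 -32.8]
37,-35 [ 34. -31.]
37,-160 [  35.3 -157.4]
-40,-160 [ -38.4 -159.4]
0,100 [ -5.4 105.8]
```

Request:
{"api": "step_arm", "payload": {"series": [[[0,0,-1.5],0.14],[[0,0,-3],0.28],[[0,0,-4.4],0.42],[[0,0,-4.4],0.56],[[0,0,-4.4],0.7]], "gripper": 0.5}}

```text
time_s: 7.1
tcp_pos: [0.4697, 0.0545, 0.1052]
orientation: [0.669, 0.223, 0.673, -0.224]
ft_force: [-0.1, -0.0, -1.0]
finger_gap: 0.0215
```

Request:
{"api": "step_arm", "payload": {"series": [[[0,0,0],0.14],[[0,0,0],0.28],[[0,0,0],0.42],[[0,0,0],0.56],[[0,0,0],0.7]]}}

```text
time_s: 7.6
tcp_pos: [0.47, 0.0545, 0.1046]
orientation: [0.551, 0.44, 0.554, -0.443]
ft_force: [1.0, 0.4, 0.2]
finger_gap: 0.0213
```

Run:
```python
from h import *
plan(k2w(-.11,0),.06,KY+np.pi/2)
```

```text
t 7.6 tcp [0.47   0.0545 0.1046] xaxis [-0.005  0.    -1.   ] jaw dir deg -77.2 q6 1.34 q1 -0.0 gap 0.0213 F [1.  0.4 0.2]
  shift cm [4.46 0.37 0.1 ] turn 0.158 dist cm 4.5
```

Request:
{"api": "step_arm", "payload": {"series": [[[0,0.2,0.1],0.14],[[2.5,0.3,0.1],0.16],[[5,0.3,0.1],0.16],[[7.5,0.3,0.1],0.16],[[9,0.3,0.1],0.16]]}}

```text
time_s: 8.1
tcp_pos: [0.4715, 0.0542, 0.0118]
orientation: [0.513, 0.482, 0.518, -0.486]
ft_force: [-0.3, 0.4, 0.1]
finger_gap: 0.0213
```

Run:
```python
from h import *
plan(k2w(-.07,0),.007,KY+np.pi/2)
plan(k2w(-.033,0),.007,KY+np.pi/2)
```

```text
t 8.1 tcp [0.4715 0.0542 0.0118] xaxis [-0.009  0.    -1.   ] jaw dir deg -86.4 q6 1.5 q1 -0.01 gap 0.0213 F [-0.3  0.4  0.1]
  shift cm [ 0.44  4.22 -0.01] turn -0.002 dist cm 4.2
t 8.1 tcp [0.4715 0.0542 0.0118] xaxis [-0.009  0.    -1.   ] jaw dir deg -86.4 q6 1.5 q1 -0.01 gap 0.0213 F [-0.3  0.4  0.1]
  shift cm [ 0.41  7.92 -0.02] turn -0.002 dist cm 7.9
```

Request:
{"api": "step_arm", "payload": {"series": [[[0.2,1,0],0],[[0.2,2,0],0],[[0.2,3,0],0],[[0.2,4,0],0],[[0.2,4,0],0]]}}

```text
time_s: 8.6
tcp_pos: [0.5141, 0.0567, 0.0107]
orientation: [0.514, 0.483, 0.517, -0.486]
ft_force: [0.3, 0.0, 0.4]
finger_gap: 0.0214
```

Request:
{"api": "step_arm", "payload": {"series": [[[0,0.5,0],0],[[0,1,0],0],[[0,1.5,0],0],[[0,2,0],0],[[0,2.5,0],0]]}}

```text
time_s: 9.1
tcp_pos: [0.5394, 0.0583, 0.0106]
orientation: [0.514, 0.483, 0.517, -0.486]
ft_force: [-0.7, 0.5, 0.2]
finger_gap: 0.0212
```

Run:
```python
from h import *
plan(k2w(-.033,0),.007,KY+np.pi/2)
snap('side','side6');crop('side6',160,170,340,300,4,'c10')
```

```text
t 9.1 tcp [0.5394 0.0583 0.0106] xaxis [-0.006  0.    -1.   ] jaw dir deg -86.4 q6 1.51 q1 0.0 gap 0.0212 F [-0.7  0.5  0.2]
  shift cm [ 0.35  1.11 -0.03] turn -0.002 dist cm 1.2
```

View pics/c10.png

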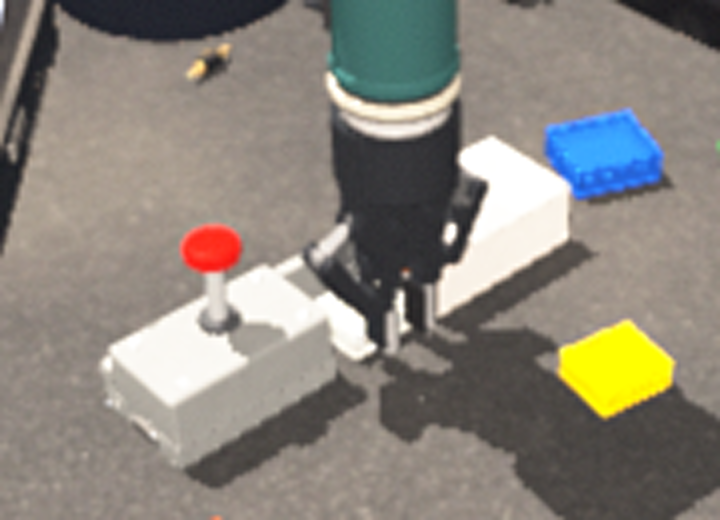

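Request:
{"api": "step_arm", "payload": {"series": [[[0,0.25,0],0],[[0,0.5,0],0],[[0,0.75,0],0],[[0,0.75,0],0]]}}

```text
time_s: 9.55
tcp_pos: [0.5481, 0.0587, 0.0107]
orientation: [0.514, 0.483, 0.516, -0.485]
ft_force: [-0.2, -0.4, -0.3]
finger_gap: 0.0211
```

Run:
```python
from h import *
plan(k2w(-.033,0),.007,KY+np.pi/2)
snap('side','side7');crop('side7',220,210,300,270,9,'c11')
```

```text
t 9.55 tcp [0.5481 0.0587 0.0107] xaxis [-0.004  0.    -1.   ] jaw dir deg -86.4 q6 1.51 q1 0.0 gap 0.0211 F [-0.2 -0.4 -0.3]
  shift cm [ 0.37  0.24 -0.04] turn -0.002 dist cm 0.4
```

View pics/c11.png

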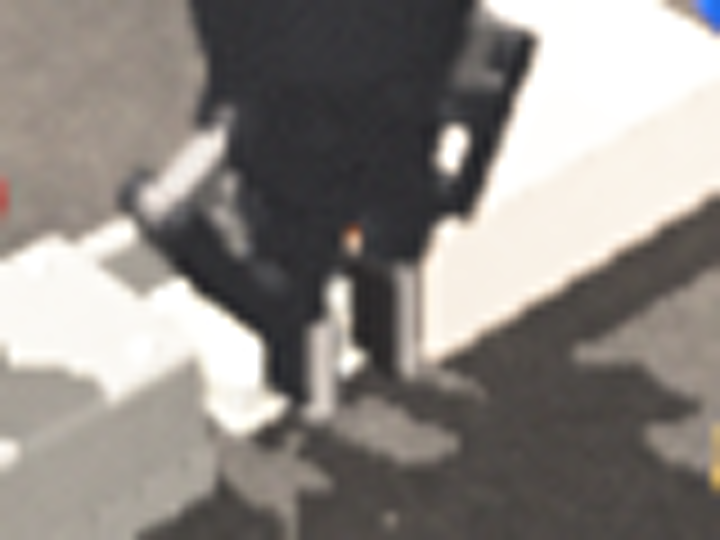

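Request:
{"api": "step_arm", "payload": {"series": [[[0,0.15,0],0],[[0,0.3,0],0],[[0,0.3,0],0]]}}

```text
time_s: 9.9
tcp_pos: [0.5511, 0.0589, 0.0107]
orientation: [0.514, 0.483, 0.516, -0.485]
ft_force: [0.3, 0.0, 0.5]
finger_gap: 0.0214
```

Request:
{"api": "step_arm", "payload": {"series": [[[0,0.15,0],0],[[0,0.3,0],0],[[0,0.3,0],0]]}}

```text
time_s: 10.2
tcp_pos: [0.5543, 0.0591, 0.0107]
orientation: [0.514, 0.483, 0.516, -0.485]
ft_force: [0.7, 0.1, 0.4]
finger_gap: 0.0211
```

Request:
{"api": "step_arm", "payload": {"series": [[[0,0.15,0],0],[[0,0.2,0],0],[[0,0.2,0],0]]}}

```text
time_s: 10.5
tcp_pos: [0.5561, 0.0592, 0.0107]
orientation: [0.514, 0.483, 0.517, -0.485]
ft_force: [-1.1, 0.2, 0.6]
finger_gap: 0.0212
```

Run:
```python
from h import *
snap('side','side8');crop('side8',220,210,300,270,9,'c12')
snap('top','top8');crop('top8',180,150,320,250,5,'c13')
```

```text
(no output)
```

View pics/c12.png

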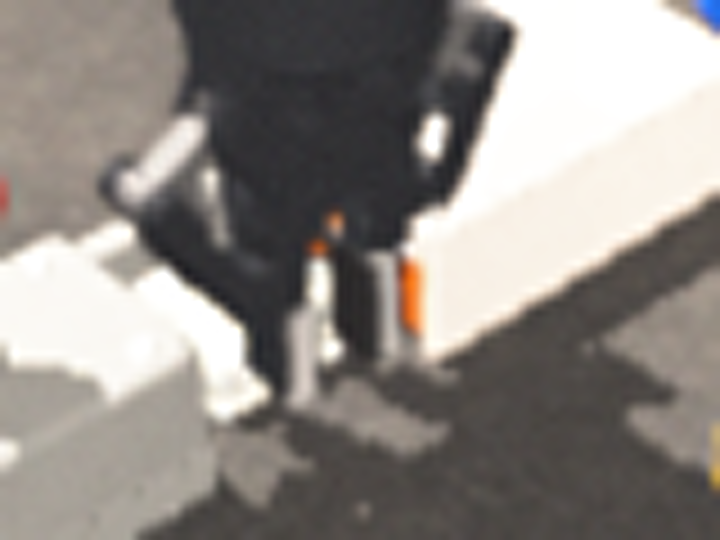

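View pics/c13.png

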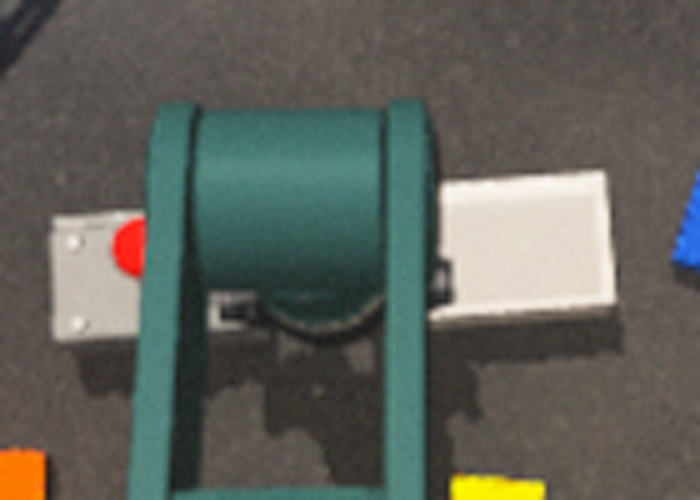

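The box is still sliding freely: its front left corner is at about (245,255) in the side view. I'll keep going until the force rises.

Request:
{"api": "step_arm", "payload": {"series": [[[0,0.1,0],0],[[0,0.2,0],0],[[0,0.2,0],0]]}}

```text
time_s: 10.9
tcp_pos: [0.5562, 0.0592, 0.0105]
orientation: [0.513, 0.482, 0.518, -0.486]
ft_force: [-7.1, -1.5, 4.9]
finger_gap: 0.0213
```

Request:
{"api": "step_arm", "payload": {"series": [[[0,0.1,0],0],[[0,0.2,0],0],[[0,0.2,0],0]]}}

```text
time_s: 11.2
tcp_pos: [0.5562, 0.0592, 0.0104]
orientation: [0.512, 0.48, 0.519, -0.488]
ft_force: [-7.5, -0.7, 5.9]
finger_gap: 0.0212
```

Request:
{"api": "step_arm", "payload": {"series": [[[0,0.1,0],0],[[0,0.2,0],0],[[0,0.2,0],0]]}}

```text
time_s: 11.5
tcp_pos: [0.5562, 0.0593, 0.0102]
orientation: [0.511, 0.479, 0.52, -0.489]
ft_force: [-9.3, -0.4, 6.1]
finger_gap: 0.0213
```

Contact with the fence: about 8 N at x=0.556. Backing off to check.

Request:
{"api": "step_arm", "payload": {"series": [[[0,-1.5,0],0],[[0,-4,0],0],[[-3,-7,0],0],[[-7,-10,0],0],[[-11,-12,0],0]]}}

```text
time_s: 12.0
tcp_pos: [0.4372, 0.0519, 0.123]
orientation: [0.511, 0.479, 0.52, -0.489]
ft_force: [1.1, -0.2, -0.6]
finger_gap: 0.0215
```

Request:
{"api": "step_arm", "payload": {"series": [[[-4,-4,0],0],[[-7,-8,0],0],[[-9,-12,0],0],[[-9,-13,0],0],[[-9,-13,0],0]], "gripper": 1}}

```text
time_s: 12.5
tcp_pos: [0.3097, 0.0438, 0.2175]
orientation: [0.513, 0.481, 0.518, -0.487]
ft_force: [1.4, -1.0, -0.5]
finger_gap: 0.0003
```

Run:
```python
from h import *
plan(k2w(0,.1),.2,KY+np.pi/2)
snap('side','side9');crop('side9',200,200,300,275,8,'c14')
snap('top','top9');crop('top9',180,170,320,270,5,'c15')
```

```text
t 12.5 tcp [0.3097 0.0438 0.2175] xaxis [-0.012 -0.001 -1.   ] jaw dir deg -86.4 q6 1.47 q1 -0.04 gap 0.0003 F [ 1.4 -1.  -0.5]
  shift cm [  1.42  27.43 -10.04] turn -0.002 dist cm 29.2
```

View pics/c14.png

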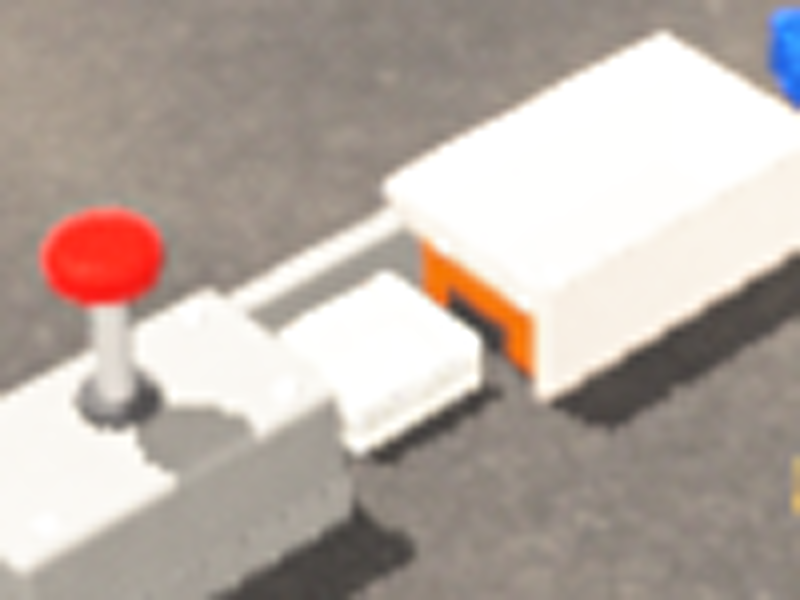

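View pics/c15.png

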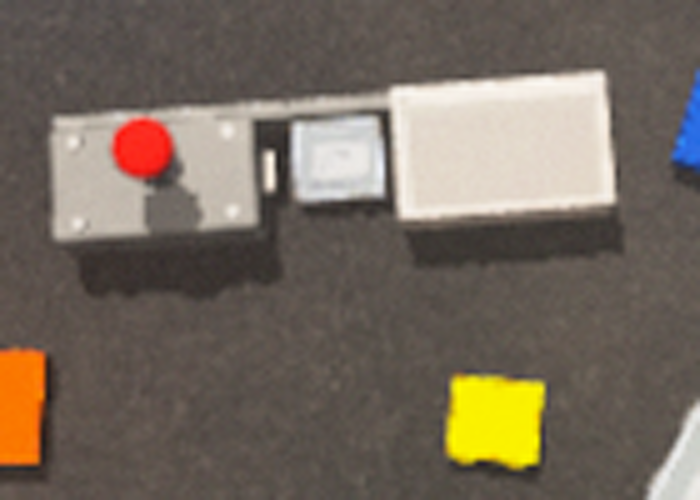

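The box sits flat and square in the bay, centred at about (247.6,202) in the top view. I'll quantify its gap to the fence.

Run:
```python
from h import *
s=load('top9');cr=cv2.imread('pics/top9.png')
c,sn=np.cos(KY),np.sin(KY);R=np.array([[c,sn],[-sn,c]])
def kk(p): return (R@(np.array(p)[:2]-BAY)*1000).round(1)
for (u,v),z in[((292,122),.019),((378,115),.019),((384,196),.019),((298,203),.019),((268,116),.036),((385,108),.036),((390,88),.047),((605,73),.047),((143,148),.115)]: print(z,kk(px2w(s,180+u/5,170+v/5,z)))
crop('top9',230,185,262,213,20,'c16')
s2=load('side9')
for (u,v) in[(385,272),(482,340),(350,415),(283,325)]: print('side',kk(px2w(s2,200+u/8,200+v/8,.019)))
for (u,v) in[(480,385),(355,455)]: print('side bottom',kk(px2w(s2,200+u/8,200+v/8,.0)))
```

```text
0.019 [27.2 26.1]
0.019 [ 27.6 -25.1]
0.019 [-21.4 -25.3]
0.019 [-21.7  25.6]
0.036 [28.4 38.5]
0.036 [ 28.  -30.1]
0.047 [ 37.4 -34.2]
0.047 [  36.9 -159.9]
0.115 [-0.6 99.8]
side [ 27.5 -23.1]
side [-20.3 -23.7]
side [-19.9  30.8]
side [28.8 18.8]
side bottom [-19.7 -23. ]
side bottom [-18.5  28.6]
```

View pics/c16.png

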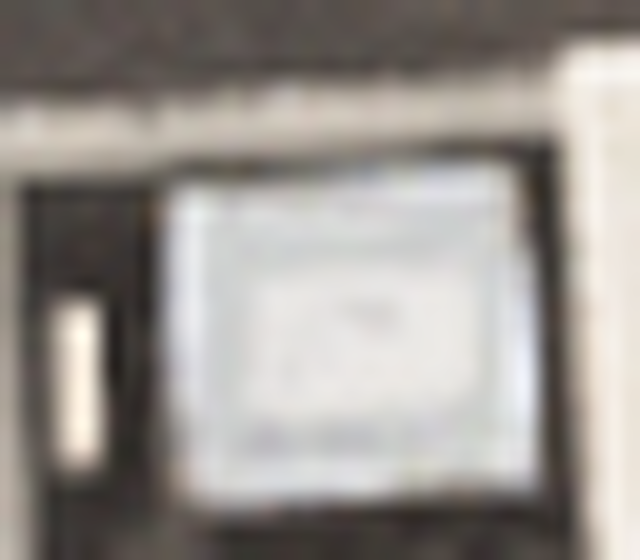

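The box is against the fence (rear edge at x≈27 mm, both rear corners equal) and square. On to the plunger.

Request:
{"api": "step_arm", "payload": {"series": [[[0,4.5,-1.6],0],[[0,9,-3.2],0],[[0,13.5,-4.8],0],[[0,18,-6.4],0],[[0,22.5,-8.2],0]]}}

```text
time_s: 13.1
tcp_pos: [0.5321, 0.1409, 0.2089]
orientation: [0.511, 0.479, 0.52, -0.489]
ft_force: [0.2, -0.2, 0.9]
finger_gap: -0.0006
```

Run:
```python
from h import *
plan(k2w(0,.1),.13,KY+np.pi/2)
```

```text
t 13.1 tcp [0.5321 0.1409 0.2089] xaxis [-0.02  -0.001 -1.   ] jaw dir deg -86.4 q6 1.66 q1 0.15 gap -0.0006 F [ 0.2 -0.2  0.9]
  shift cm [ 7.79  4.76 -1.75] turn -0.002 dist cm 9.3
```

Request:
{"api": "step_arm", "payload": {"series": [[[1,4,-1.7],0],[[4,4.8,-1.7],0],[[7,4.8,-1.7],0],[[7.8,4.8,-1.7],0],[[7.8,4.8,-1.7],0]]}}

```text
time_s: 13.6
tcp_pos: [0.5763, 0.1606, 0.1261]
orientation: [0.509, 0.477, 0.522, -0.491]
ft_force: [-0.7, -0.2, 0.7]
finger_gap: 0.0001
```

Run:
```python
from h import *
plan(k2w(0,.1),.075,KY+np.pi/2)
snap('side','side10');crop('side10',160,170,340,300,4,'c17')
```

```text
t 13.6 tcp [0.5763 0.1606 0.1261] xaxis [-0.027 -0.002 -1.   ] jaw dir deg -86.4 q6 1.68 q1 0.18 gap 0.0001 F [-0.7 -0.2  0.7]
  shift cm [ 5.11  0.2  -0.06] turn -0.002 dist cm 5.1
```

View pics/c17.png

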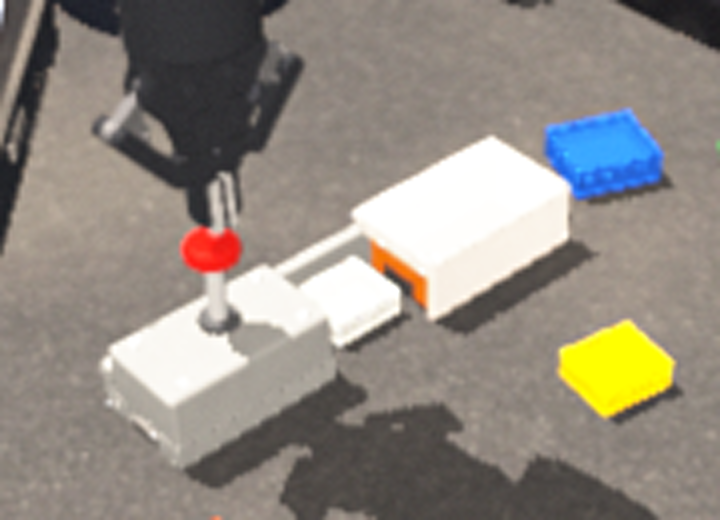

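The fingertips are over the red head, at about (213,226) in the side view. Pressing slowly.

Request:
{"api": "step_arm", "payload": {"series": [[[0.5,0.2,0],0],[[1,0.2,0],0],[[1.3,0.2,0],0],[[1.6,0.2,0],0],[[1.9,0.2,0],0]]}}

```text
time_s: 14.15
tcp_pos: [0.5794, 0.1608, 0.1111]
orientation: [0.51, 0.479, 0.52, -0.489]
ft_force: [-2.4, -1.5, 4.8]
finger_gap: 0.0
```

Request:
{"api": "step_arm", "payload": {"series": [[[0.3,0,0],0],[[0.6,0,0],0],[[0.9,0,0],0],[[1.2,0,0],0],[[1.5,0,0],0]]}}

```text
time_s: 14.65
tcp_pos: [0.5794, 0.1609, 0.098]
orientation: [0.511, 0.479, 0.52, -0.489]
ft_force: [-4.2, -0.4, 8.5]
finger_gap: 0.0002
```

Run:
```python
from h import *
plan(k2w(0,.1),.075,KY+np.pi/2)
snap('side','side11');crop('side11',160,170,340,300,4,'c18')
```

```text
t 14.65 tcp [0.5794 0.1609 0.098 ] xaxis [-0.018 -0.001 -1.   ] jaw dir deg -86.4 q6 1.68 q1 0.18 gap 0.0002 F [-4.2 -0.4  8.5]
  shift cm [ 2.3  -0.2  -0.05] turn -0.002 dist cm 2.3
```

View pics/c18.png

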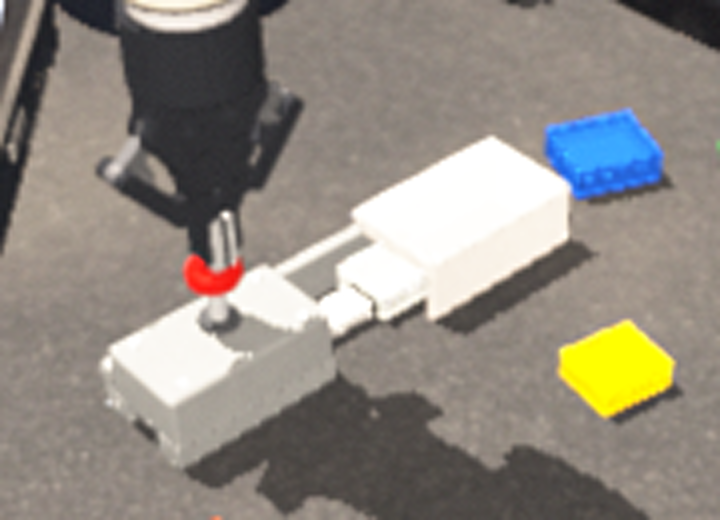

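The pusher is driving the box into the mouth, square, at about (255,240). Continuing.

Request:
{"api": "step_arm", "payload": {"series": [[[0.3,0,0],0],[[0.6,0,0],0],[[0.9,0,0],0],[[1.2,0,0],0],[[1.5,0,0],0]]}}

```text
time_s: 15.2
tcp_pos: [0.5794, 0.1608, 0.0842]
orientation: [0.511, 0.48, 0.52, -0.488]
ft_force: [-3.6, -1.3, 9.4]
finger_gap: -0.0
```

Request:
{"api": "step_arm", "payload": {"series": [[[0.3,0,0],0],[[0.6,0,0],0],[[0.9,0,0],0],[[1.1,0,0],0],[[1.2,0,0],0]]}}

```text
time_s: 15.7
tcp_pos: [0.5794, 0.1609, 0.0751]
orientation: [0.512, 0.48, 0.519, -0.488]
ft_force: [-5.8, -1.1, 15.0]
finger_gap: -0.0002
```

Request:
{"api": "step_arm", "payload": {"series": [[[0.2,0,0],0],[[0.3,0,0],0],[[0.3,0,0],0],[[0.3,0,0],0]]}}

```text
time_s: 16.1
tcp_pos: [0.5794, 0.1609, 0.0751]
orientation: [0.512, 0.48, 0.519, -0.488]
ft_force: [-5.7, -1.9, 13.7]
finger_gap: 0.0
```

Run:
```python
from h import *
snap('side','side12');crop('side12',160,170,340,300,4,'c19')
```

```text
(no output)
```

View pics/c19.png

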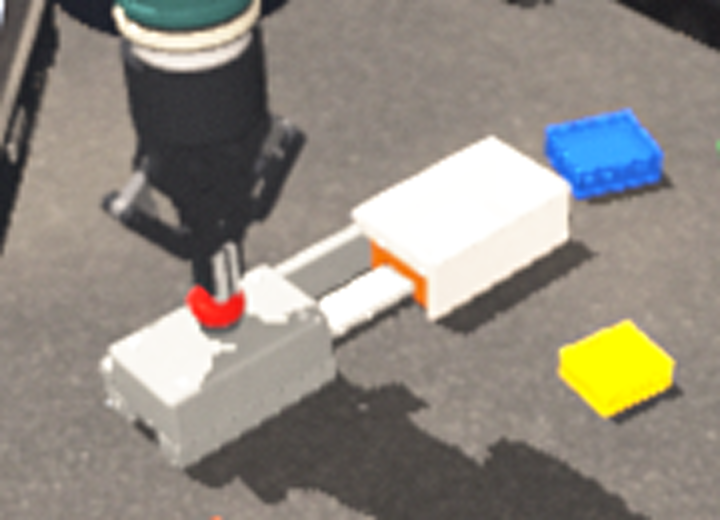

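The flap has already shut behind the box and the head is at 75 mm. One firmer press will confirm the stop before I release.

Request:
{"api": "step_arm", "payload": {"series": [[[0.3,0,0],0],[[0.6,0,0],0],[[0.6,0,0],0]]}}

```text
time_s: 16.45
tcp_pos: [0.5795, 0.1608, 0.0749]
orientation: [0.513, 0.481, 0.518, -0.487]
ft_force: [-10.3, -2.5, 23.4]
finger_gap: -0.0003
```

Request:
{"api": "step_arm", "payload": {"series": [[[-0.5,0,0],0],[[-1,0,0],0],[[-1.5,0,0],0],[[-2,0,0],0],[[-2.5,0,0],0]]}}

```text
time_s: 16.95
tcp_pos: [0.5797, 0.1609, 0.1002]
orientation: [0.513, 0.481, 0.518, -0.487]
ft_force: [-1.0, -0.8, 3.6]
finger_gap: 0.0002
```

Request:
{"api": "step_arm", "payload": {"series": [[[-0.5,0,0],0],[[-1,0,0],0],[[-2,0,0],0],[[-4,0,0],0],[[-7,0,0],0]]}}

```text
time_s: 17.45
tcp_pos: [0.5792, 0.1607, 0.1682]
orientation: [0.511, 0.479, 0.52, -0.489]
ft_force: [0.5, 0.4, -1.3]
finger_gap: 0.0002
```

Request:
{"api": "step_arm", "payload": {"series": [[[-2,-4,0],0],[[-4,-8.5,0],0],[[-5,-13,0],0],[[-5,-17.5,0],0],[[-5,-22,0],0]]}}

```text
time_s: 17.95
tcp_pos: [0.3591, 0.1468, 0.2225]
orientation: [0.512, 0.48, 0.519, -0.488]
ft_force: [0.2, 1.2, -0.0]
finger_gap: -0.0002
```

Run:
```python
from h import *
snap('side','side13');crop('side13',160,170,340,300,4,'c20');crop('side13',235,215,285,255,14,'c22')
snap('top','top13');crop('top13',160,160,320,280,5,'c21')
print(status.get_state()['ft_force'],status.get_state()['tcp_pos'])
```

```text
[ 0.3119974  -0.92001402  0.69517666] [0.35628166 0.1467226  0.22206372]
```

View pics/c20.png

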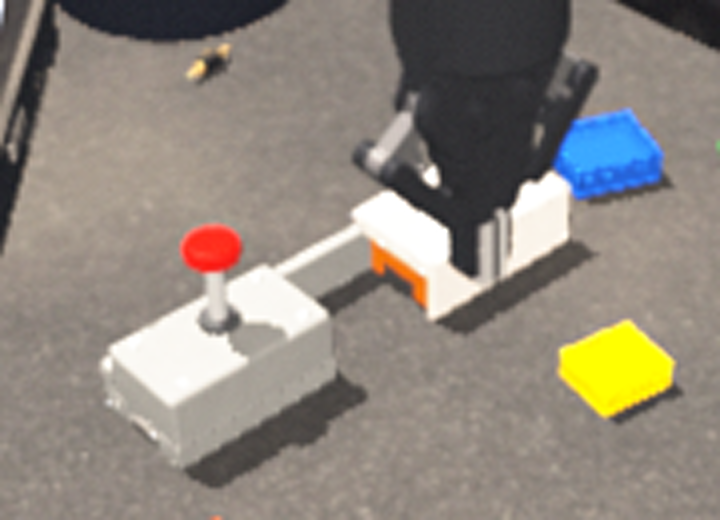

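View pics/c21.png

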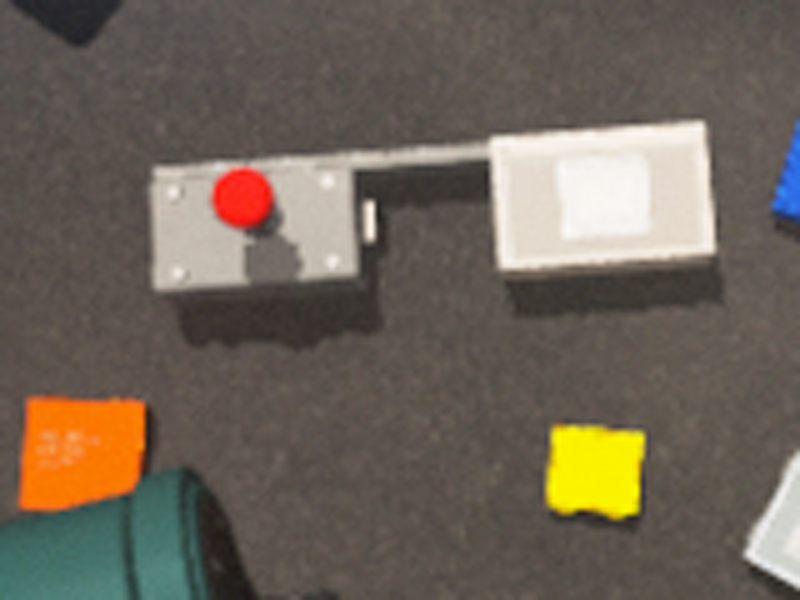

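View pics/c22.png

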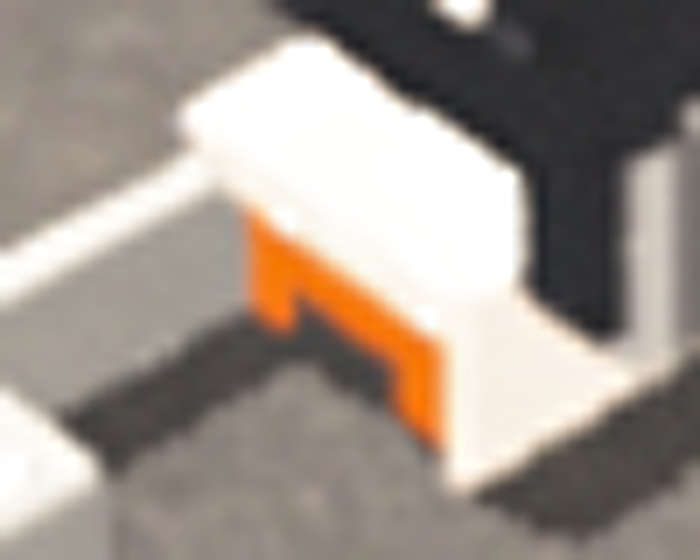

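View pics/top13.png

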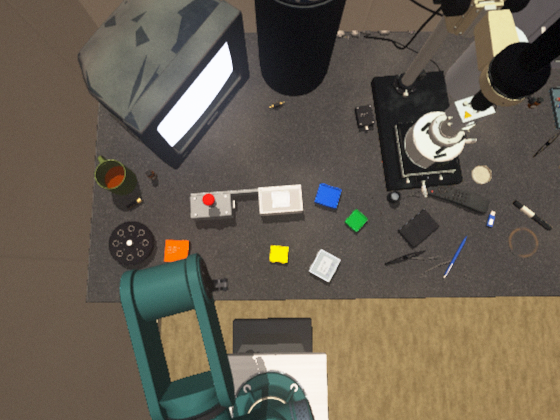

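The box is seen flat under the clear roof at (281,199), the flap is shut, the plunger is up, and the other things are where they were. I'll let the arm settle, then hand in.

Request:
{"api": "step_arm", "payload": {"series": [[[0,0,0],0],[[0,0,0],0],[[0,0,0],0],[[0,0,0],0],[[0,0,0],0]]}}

```text
time_s: 18.55
tcp_pos: [0.3569, 0.1467, 0.2218]
orientation: [0.511, 0.479, 0.52, -0.489]
ft_force: [0.1, -0.0, 0.3]
finger_gap: -0.0003
```

```bash
python3 -c "
from bench import bot
print(bot.close_job())"
```

```text
the job is handed in; nothing more can be done
None
```

The small clear chip box is away in the keeper, lying flat inside with the flap shut behind it. I handed the job in at about 18.6 s of the 56 s allowed.

- **Choosing the box:** of the two clear boxes, I took the one measuring about 52×48 mm; the other was about 66×74 mm.
- **Loading:** I set it in the bay, then slid it back until it met the fence at about 8 N. The top picture then showed it square, with both rear corners at x ≈ 27 mm.
- **Pressing:** I pressed the plunger to its stop (head at 75 mm, no further movement at about 23 N), then let it rise.
- **Last pictures:** the box shows under the clear roof, the flap is shut, and the plunger is up with the pusher back at rest. The other things on the desk look unmoved, and the arm is clear of everything.

**What disagreed:** the side camera read the housing and plunger up to about 6 mm off the top-camera fit (one hidden rear corner further), so I used the top view for positions. The fingers also went about 6 mm further than I expected before meeting the fence.

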